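Sweep the carrot rounds off the chopping board into its catch tray

ROBOT

A 6-joint arm with a two-finger parallel gripper is mounted at the origin on a cart in front of the work surface, level with it; the furniture and walls round the work are solid. World frame = base frame: x ahead of the robot, y to its left, z up, the work surface at z = 0. Lengths are in m, angles in degrees, forces in N, time in s.
With the tool pointing down it reaches from about 0.25 to 0.725 m from the base axis. Payload 4 kg.
Tool frame: the origin (TCP) lies on the centre line of the jaws, within the pads' length; the fingertips stand 8 mm ahead of it and the grasp point (between the pads) lies 11 mm behind it; z points along the fingers, y is the line along which they close (so a half turn about z gives the same grasp; the last joint's range is limited). The gripper opens to 85 mm and grips with 20 to 120 N. Pads are 22 mm wide; open, the fingers measure 114 mm over their backs; the gripper's body (76 mm by 85 mm) begins 54 mm behind the grasp point. The pads swing forward as they close: fully open they stand 13 mm farther back than shut.
Start: joints at [71.448, 13.785, 0.286, 76.501, 0, 90], TCP at [0.159, 0.474, 0.212] pointing down, gripper open.
Joint ranges: [-155.79, 155.79], [-60.16, 107.12], [-62.33, 73.08], [-114, 123.19], [-81.49, 82.49], [-180, 180]. Speed limits (degrees/s): [159.86, 159.86, 180, 180, 180, 180].

INTERFACE

Orientations are given as [roll, pitch, yaw] about the fixed x, y, z axes, in that order (R = Rz(yaw) Ry(pitch) Rx(roll)).
In Python, from station import manip gives the robot as it stands.
- The arm moves only by the tool carry_out, never from a script. Its argument "commands" is a list of rows, each a list of 4 numbers: the shift along the tool's x, y, z in shares of 750 mm (1.0 is 750 mm), then the turn about the tool's z in normalised numbers (1 is 360 degrees). In form: [[tx, ty, tz, spin], ...]. A call has 1 to 12 rows; each row is the pose to reach, as a shift and turn from the pose commanded when the call began, along the tool's axes at that moment; what a row does not reach only later rows make up. A row lasts 1/8 s, in which the tool goes at most 62.5 mm and 10.7 degrees, less where a joint would pass 70% of its speed; a pose out of reach is approached as far as the arm can. No shift or turn number may pass 1 either way. A call with a gripper value outside its range is refused whole. "fingers" is the closure, from -1 (fully open) to 1 (shut), set as the call begins (left out, the last holds). The fingers move at their own pace and stop on an object; the grip force is fixed at half the most. Time passes only in rows, so rows that repeat a pose let the fingers close. It gives the time, the measured TCP pose, the force, the opening and the grip force at its end, in the units of the state.
- manip.get_obs(): the state, without advancing time (a new reading comes with each control period).
- manip.capture(name): name is "scene" or "top" or "wrist"; returns the picture (400x640x3 uint8, red, green, blue); there is no depth.
- manip.camera_info(name): a dict with "intrinsics" (3x3 intrinsics, pixels), "R" (3x3) and "t" (3): a world point X has camera coordinates R X + t. Camera axes: x right, y down, z forward; pixel columns grow to the right and rows downward; lengths in m; the calibration is good to about 2 mm. A picture is of the moment at which its call begins: read the wrist's pose just before it. camera_info takes no time and is no camera call; for the wrist camera it gives the pose at the moment of the call.
- manip.finish_job(): hands the job in; it is judged then, once.
The state is a dict: "time_s": time; "qpos": joint angles; "joint_velocities": joint speeds; "joint_torque": joint torques, N m; "eef_pos": TCP position; "tool_rot": TCP orientation; "contact_force": force on the tool from outside, world axes, zero at the start; "wrist_torque": the same for the moment, N m; "opening": finger opening in m; "finger_force": force on a finger pad.
Only numpy, scipy, OpenCV 4.12 (cv2) and the standard library are available. Lean on these libraries where they do the work, as an engineer would, in place of code of your own. Each camera call takes 0.05 s, during which the arm holds its last target. There are 200 camera calls.

TASK

The chopping board's catch tray has been left partly pulled out: push it home until its front is flush with the end of the board, and only then sweep all four carrot rounds across the board and through the opening into the tray. Do it all by pushing with the fingertips: never pinch the rounds, press hard on them or pick them up. Leave the peeler lying where it is on the board and disturb nothing else; at the end the tray is still fully home with all four rounds inside.

Things in the scene. Friction and masses are not known exactly. Their poses are not given: they have to be found in the camera images.
- board: Wooden chopping board on low side walls and rubber feet; stands fast. 210 mm (its x) by 280 mm (its y), flat rimless top 64 mm above the counter, slab 16 mm thick, hollow below. Origin: centre of its footprint at counter height, z up. The cutting surface reaches from y = -50 mm to its plain end at y = +140 mm; the tray comes out at the other end, y = -140 mm.
- opening (a point): Centre, at the height of the board's top, of the rectangular opening through the board near its tray end: 140 mm along the board's x, 70 mm along its y (board y from -120 to -50 mm), with a wooden bar 20 mm wide beyond it and cheeks 35 mm wide beside it. Axes as the board's. Only with the tray home does the tray lie under the whole opening.
- tray (a joint): How far the catch tray is pulled out along the board's -y, in m: 0 is home, where it meets a firm stop and its front is flush with the board's end; starts between 0.045 and 0.075. Sliding it takes about 2 to 3 N and it stays where it is left.
- tray_front (a point): Point on the outer face of the tray's dark wooden front, in the middle of its width and 34 mm above the counter; moves with the tray. The face is 176 mm wide (board's x), from 5 to 45 mm above the counter, and looks along the board's -y: push it towards the board's +y. Axes as the board's.
- tray_floor (a point): Centre of the steel tray's inner floor, 7 mm above the counter; moves with the tray. Inside, the tray measures 160 mm (x) by 109 mm (y); its walls rise 35 mm above this floor. Axes as the board's.
- round_1: Slice of carrot, a flat orange disc 32 mm across and 14 mm thick, 12 g; lies flat, loose, on the board's cutting surface. Origin: centre of its underside (as it lies at the start), z up. There are four alike.
- round_2: Slice of carrot, a flat orange disc 32 mm across and 14 mm thick, 12 g; lies flat, loose, on the board's cutting surface. Origin: centre of its underside (as it lies at the start), z up. There are four alike.
- round_3: Slice of carrot, a flat orange disc 32 mm across and 14 mm thick, 12 g; lies flat, loose, on the board's cutting surface. Origin: centre of its underside (as it lies at the start), z up. There are four alike.
- round_4: Slice of carrot, a flat orange disc 32 mm across and 14 mm thick, 12 g; lies flat, loose, on the board's cutting surface. Origin: centre of its underside (as it lies at the start), z up. There are four alike.
- peeler: Dark green vegetable peeler, 170 mm long (its x), 25 mm wide, 18 mm high, lying loose along the far edge of the board beside the rounds. Origin: centre of its underside. To be left where it is.
- onion: Whole red onion, about 65 mm across and 71 mm high, loose on the counter to the left of the board. Origin: under its centre. To be left alone.
- salt_shaker: Salt shaker with a grey cap, 44 mm across and 90 mm high, standing loose behind the board. Origin: centre of its underside. To be left alone.
- pepper_mill: Brown wooden pepper mill, 58 mm across and 170 mm high, standing loose behind the board. Origin: centre of its underside. To be left alone.
There are look-alikes about, which are no part of the job. What is shaped like the round_3 but white is not meant.

How it is judged (in metres and radians):
On the way, in this order (a step that is already met when the one before it is completed fails the run):
1. The tray is home, with its front flush with the end of the board, while all four rounds are still on the board (value of joint tray below 0.004 m and height (world z) of each of round_1, round_2, round_3, round_4 above 0.058 m), for 0.2 s.
2. All four rounds lie in the tray (x of round_1 in the frame of tray_floor between -0.081 and 0.081 m and y of round_1 in the frame of tray_floor between -0.058 and 0.058 m and z of round_1 in the frame of tray_floor between -0.004 and 0.035 m and x of round_2 in the frame of tray_floor between -0.081 and 0.081 m and y of round_2 in the frame of tray_floor between -0.058 and 0.058 m and z of round_2 in the frame of tray_floor between -0.004 and 0.035 m and x of round_3 in the frame of tray_floor between -0.081 and 0.081 m and y of round_3 in the frame of tray_floor between -0.058 and 0.058 m and z of round_3 in the frame of tray_floor between -0.004 and 0.035 m and x of round_4 in the frame of tray_floor between -0.081 and 0.081 m and y of round_4 in the frame of tray_floor between -0.058 and 0.058 m and z of round_4 in the frame of tray_floor between -0.004 and 0.035 m), for 0.2 s.
At the end, for the whole second after the job is handed in: The tray is home to within 5 mm, all four carrot rounds lie at rest inside it, and the peeler still lies on the board within 30 mm of where it was (all of step 2 and value of joint tray below 0.005 m and linear speed of each of round_1, round_2, round_3, round_4 below 0.02 m/s and distance of peeler from where it was at the start of the episode below 0.03 m and height (world z) of peeler above 0.058 m); the robot touches nothing.
It fails at once if A carrot round is lifted more than about 30 mm off the board (height (world z) of any of round_1, round_2, round_3, round_4 above 0.095 m).
It fails at once if The fingers pinch a carrot round or press on it with more than 18 N (contact force between the fingers and round_1 above 18 N or contact force between the fingers and round_2 above 18 N or contact force between the fingers and round_3 above 18 N or contact force between the fingers and round_4 above 18 N).
It fails at once if The peeler is pushed more than 30 mm away or picked up (distance of peeler from where it was at the start of the episode above 0.03 m).
It fails at once if The onion, salt shaker or pepper mill is moved more than 30 mm or knocked over (distance of any of onion, salt_shaker, pepper_mill from where it was at the start of the episode above 0.03 m or angle between any of onion, salt_shaker, pepper_mill's own z axis and vertical above 0.5 rad).
It also fails if it takes over 64 s, if anything falls off the work surface, if the arm or the gripper's body presses on something with over 40 N, if the wrist force passes 120 N, or if a joint passes its speed limit or range.

## Working session

There is one attempt and no reset: what is moved stays moved. The work goes in short steps, Python scripts to look and compute and a tool call to move; the robot and the scene stay as the last step left them, time stands still between calls to the robot, and variables do not carry over. Pictures are saved under pics/ and viewed, at most 10 in all, crops included, and the job is handed in when it is done.

Besides the shell and the picture viewer there is one more tool, called as a command line: name --pt "numbers of a row" for each row, then --argument value for the rest. carry_out: Moves the arm, as the interface text tells. Its arguments: {"type":"object","properties":{"commands":{"type":"array"},"fingers":{"type":"number"}},"required":["commands"]}

```bash
mkdir -p pics
python3 - <<'E'
from station import manip
import cv2,numpy as np
o=manip.get_obs();print(o)
for n in("scene","top"):
    im=manip.capture(n);cv2.imwrite(f"pics/{n}0.png",im[...,::-1]);c=manip.camera_info(n);print(n,c)
E
```

```text
{'time_s': 0.0, 'qpos': array([ 7.14479857e+01,  1.38334614e+01,  2.11492634e-01,  7.65014587e+01,
       -2.91837236e-04,  9.00005272e+01]), 'joint_velocities': array([-0.00249262, -0.03483576,  0.01595653,  0.03670251, -0.09659804,
       -0.04160559]), 'joint_torque': array([-4.98429272e-04, -3.72320259e+01,  2.52406400e+01,  1.70990301e-02,
       -1.28187949e-04, -1.37556643e-06]), 'eef_pos': array([0.15886423, 0.47336142, 0.21098721]), 'tool_rot': array([-1.79876573e+02,  2.92972237e-04,  1.61447459e+02]), 'contact_force': array([ 0.3660873 , -0.59990701, -0.95461559]), 'wrist_torque': array([ 0.03782022,  0.00742015, -0.00180037]), 'finger_force': 0.0, 'opening': 0.08560344712919521}
scene {'intrinsics': array([[482.41930259,   0.        , 311.2706194 ],
       [  0.        , 482.41930259, 193.97336689],
       [  0.        ,   0.        ,   1.        ]]), 'R': array([[ 0.64278579, -0.76598735,  0.00947691],
       [-0.57662862, -0.49195378, -0.65228898],
       [ 0.50430731,  0.41381743, -0.75791112]]), 't': array([-0.31853385,  0.40623868,  0.82858056])}
top {'intrinsics': array([[498.67815716,   0.        , 317.9259172 ],
       [  0.        , 498.67815716, 191.80696754],
       [  0.        ,   0.        ,   1.        ]]), 'R': array([[-0.0256996 , -0.99955003,  0.01546811],
       [-0.99068945,  0.02339634, -0.13411575],
       [ 0.13369351, -0.01877081, -0.99084494]]), 't': array([0.06396015, 0.57213875, 1.11698444])}
```

View pics/scene0.png

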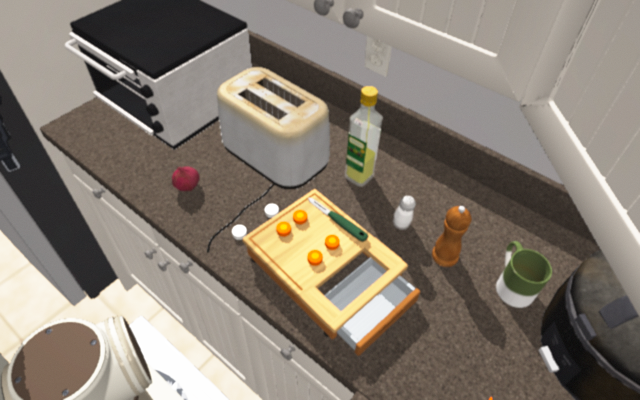

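View pics/top0.png

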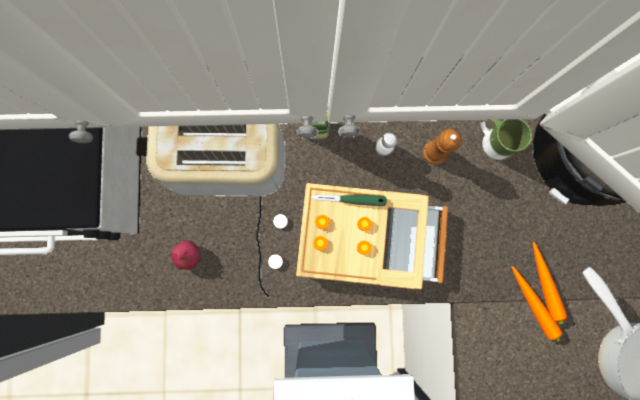

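The scene view shows the board with its tray pulled out to the right (front at about (385,325)) and the rounds at (284,229), (300,217), (332,242) and (316,257). In the top view the rounds are at (322,222), (320,243), (365,224) and (365,248). The peeler is at (350,199), the tray front at (443,245), and the white look-alikes at (280,221) and (275,262).

```bash
cat > h.py <<'E'
import cv2,numpy as np
from station import manip
def ray(c,uv):
    d=np.linalg.inv(c["intrinsics"])@np.array([*uv,1.]);R=np.array(c["R"]);return -R.T@c["t"],R.T@d
def onz(c,uv,z):
    o,d=ray(c,uv);return o+d*(z-o[2])/d[2]
def tri(rays):
    A=0;b=0
    for o,d in rays:
        d=d/np.linalg.norm(d);P=np.eye(3)-np.outer(d,d);A=A+P;b=b+P@o
    return np.linalg.solve(A,b)
def blobs(im,lo,hi,amin,amax,box=None):
    h=cv2.cvtColor(im,cv2.COLOR_RGB2HSV);m=cv2.inRange(h,lo,hi)
    if box: k=np.zeros_like(m);x0,y0,x1,y1=box;k[y0:y1,x0:x1]=255;m&=k
    n,l,s,c=cv2.connectedComponentsWithStats(m)
    return m,[(c[i],s[i]) for i in range(1,n) if amin<=s[i,4]<=amax]
E
python3 - <<'E'
from h import *
np.set_printoptions(precision=4,suppress=True)
S=cv2.imread("pics/scene0.png")[...,::-1].copy();T=cv2.imread("pics/top0.png")[...,::-1].copy()
cs,ct=manip.camera_info("scene"),manip.camera_info("top")
for y,x in[(243,320),(270,350),(280,340),(245,443)]:print((x,y),cv2.cvtColor(T[y:y+1,x:x+1],cv2.COLOR_RGB2HSV)[0,0])
bs=blobs(S,(5,215,170),(22,255,255),40,500,(240,190,400,290))[1]
bt=blobs(T,(5,215,170),(22,255,255),40,500,(300,205,385,265))[1]
print([(c,s[4]) for c,s in bs]);print([(c,s[4]) for c,s in bt])
for c,s in bt:
    p=onz(ct,c,.072);q=cs["R"]@p+cs["t"];uv=(cs["intrinsics"]@q)[:2]/q[2]
    m=min(bs,key=lambda b:np.hypot(*(b[0]-uv)))
    print("round",p,"tri",tri([ray(ct,c),ray(cs,m[0])]),np.hypot(*(m[0]-uv)))
# board outline
m,_=blobs(T,(8,60,120),(28,255,255),1,1e9,(290,175,460,300))
cn=max(cv2.findContours(m,cv2.RETR_EXTERNAL,cv2.CHAIN_APPROX_NONE)[0],key=cv2.contourArea)
ap=cv2.approxPolyDP(cv2.convexHull(cn),5,True)[:,0]
for a in ap:print("hull",a,onz(ct,a,.064))
m,b=blobs(T,(35,60,20),(90,255,160),30,1000,(300,180,400,215))
for c,s in b:print("green",s,onz(ct,c,.073))
big=cv2.resize(T[170:300,285:460],None,fx=4.5,fy=4.5,interpolation=cv2.INTER_CUBIC);cv2.imwrite("pics/topc.png",big[...,::-1])
E
```

```text
(320, 243) [ 26 201 255]
(350, 270) [ 25  80 253]
(340, 280) [ 18 117 178]
(443, 245) [ 14 168 209]
[(array([299.7823, 217.121 ]), np.int32(124)), (array([283.3969, 229.0611]), np.int32(131)), (array([331.7591, 242.3285]), np.int32(137)), (array([314.5175, 257.7413]), np.int32(143))]
[(array([321.9038, 221.6731]), np.int32(104)), (array([364.0619, 223.7835]), np.int32(97)), (array([320.068 , 242.9709]), np.int32(103)), (array([363.79, 247.33]), np.int32(100))]
round [0.5016 0.0433 0.072 ] tri [0.5031 0.042  0.0689] 1.85128630178364
round [ 0.4946 -0.0506  0.072 ] tri [ 0.496  -0.0522  0.0689] 1.9523294912083693
round [0.4544 0.0487 0.072 ] tri [0.4559 0.0474 0.0694] 1.9162754384127916
round [ 0.4424 -0.048   0.072 ] tri [ 0.4435 -0.0494  0.0691] 1.7658258572891963
hull [306 182] [0.5931 0.0768 0.064 ]
hull [427 195] [ 0.5569 -0.197   0.064 ]
hull [422 287] [ 0.352  -0.1746  0.064 ]
hull [296 276] [0.3833 0.1036 0.064 ]
green [341 195  45  11 401] [ 0.549  -0.0529  0.073 ]
```

View pics/topc.png

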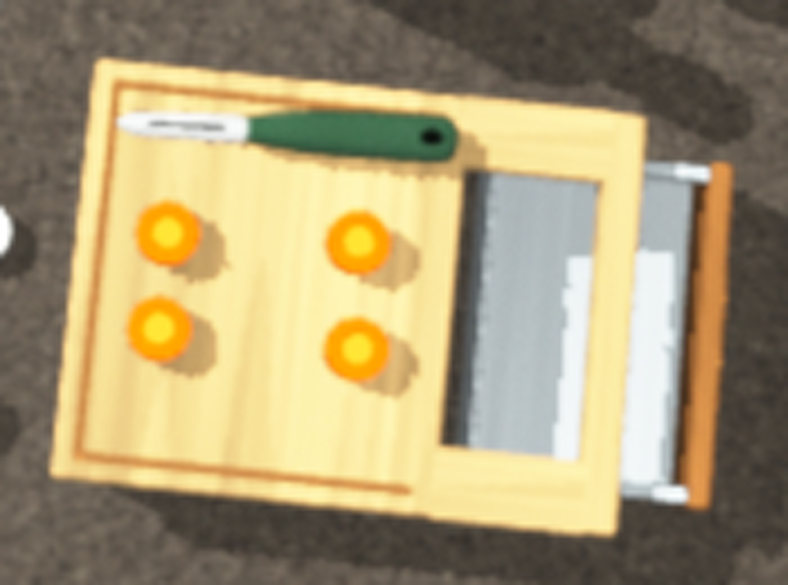

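Both views agree on the layout. The rounds' centres stand at about z = 0.069 to 0.072, and the board yaw is about -7°. The board's corners in the crop are (100,62), (645,112), (615,533) and (52,475), and the tray front's outer edge runs from (732,165) to (708,508).

```bash
cat >> h.py <<'E'
ct,cs=manip.camera_info("top"),manip.camera_info("scene")
K=np.array([(307.2,183.8),(428.3,194.9),(421.7,288.4),(296.6,275.6)])
W=np.array([onz(ct,k,.064)[:2] for k in K]);C=W.mean(0)
e=(W[0]+W[3]-W[1]-W[2]);yaw=np.arctan2(-e[0],e[1])
f=(W[0]+W[1]-W[2]-W[3]);yaw=(yaw+np.arctan2(f[1],f[0]))/2
B=np.array([[np.cos(yaw),-np.sin(yaw)],[np.sin(yaw),np.cos(yaw)]]) # columns ex,ey
def tob(p):return B.T@(np.array(p)[:2]-C)
def tow(b):return C+B@np.array(b)
def where():
    o=manip.get_obs();return o,tob(o["eef_pos"])
def delta(bx,by,z):
    from scipy.spatial.transform import Rotation as R
    o=manip.get_obs();r=R.from_euler("xyz",o["tool_rot"],degrees=True)
    d=r.inv().apply(np.r_[tow((bx,by)),z]-o["eef_pos"])*1000
    want=np.degrees(yaw)+90;s=(o["tool_rot"][2]-want+180)%360-180
    return np.round(d,1),round(s,1)
E
python3 - <<'E'
from h import *
np.set_printoptions(precision=4,suppress=True)
print(C,np.degrees(yaw),np.linalg.norm(e)/2,np.linalg.norm(f)/2)
for uv in[(321.9,221.7),(364.1,223.8),(320.1,243),(363.8,247.3)]:print("r",tob(onz(ct,uv,.071)))
for u in[(732,165),(708,508)]:print("front",tob(onz(ct,np.array(u)/4.5+(285,170),.045)))
for u in[(370,160),(455,160),(247,140),(120,118)]:print("peeler",tob(onz(ct,np.array(u)/4.5+(285,170),.07)))
for n,u,z in[("salt",(387,153),.0),("mill",(435,160),.0),("onion",(185,255),.03)]:print(n,tob(onz(ct,u,z)))
print(delta(0,-.28,.15),delta(0,-.28,.035))
E
```

```text
[ 0.4698 -0.0493] -7.226020476698977 0.27711569887988535 0.20817814477218308
r [0.0199 0.0959]
r [0.0248 0.0016]
r [-0.0276  0.0952]
r [-0.0273 -0.0023]
front [ 0.0857 -0.1892]
front [-0.088  -0.1885]
peeler [ 0.0664 -0.0018]
peeler [ 0.0708 -0.0442]
peeler [0.0702 0.0602]
peeler [0.0747 0.1245]
salt [ 0.2072 -0.0457]
mill [ 0.2021 -0.1631]
onion [-0.0844  0.3988]
(array([-516. , -671.1,   62.4]), np.float64(78.7)) (array([-516. , -670.9,  177.4]), np.float64(78.7))
```

The rows are not in the units I measure in: shifts go in shares of 750 mm and turns go in shares of 360 degrees. I convert before sending: -671 mm / 750 = -0.8947, -516 mm / 750 = -0.688, 79 degrees / 360 = 0.2194.

carry_out --pt "-0.688 -0.8947 0 0.2194" --pt "-0.688 -0.8947 0 0.2194" --pt "-0.688 -0.8947 0 0.2194" --pt "-0.688 -0.8947 0 0.2194" --pt "-0.688 -0.8947 0 0.2194" --pt "-0.688 -0.8947 0 0.2194" --pt "-0.688 -0.8947 0 0.2194" --pt "-0.688 -0.8947 0 0.2194" --pt "-0.688 -0.8947 0 0.2194" --pt "-0.688 -0.8947 0 0.2194" --pt "-0.688 -0.8947 0 0.2194" --pt "-0.688 -0.8947 0 0.2194" --fingers 1

```text
time_s: 1.6
eef_pos: [0.4034, -0.2372, 0.2116]
tool_rot: [-180.0, -0.0, 82.4]
contact_force: [1.3, 0.5, 1.3]
opening: -0.0003
finger_force: 0.0
```

carry_out --pt "0 0 0 0"

```text
time_s: 1.72
eef_pos: [0.4038, -0.2386, 0.2105]
tool_rot: [-179.9, -0.0, 82.1]
contact_force: [0.3, 0.4, -0.9]
opening: -0.0002
finger_force: 0.0
```

Run:
```python
from h import *
print(where(),delta(0,-.28,.035))
```

```text
({'time_s': 1.725, 'qpos': array([-3.05552564e+01,  1.03756496e+01, -4.26253649e+00,  7.54366399e+01,
       -2.83775054e-02,  6.73103714e+01]), 'joint_velocities': array([ 3.30770352, -3.30067542, -3.96454702,  2.25266566,  1.33150126,
        1.26335972]), 'joint_torque': array([ -1.08236399, -33.31135154,  26.18888319,  -0.5000364 ,
        -0.19749253,  -0.14491009]), 'eef_pos': array([ 0.40379895, -0.23856632,  0.21046198]), 'tool_rot': array([-1.79920019e+02, -2.68200395e-03,  8.21343888e+01]), 'contact_force': array([ 0.28828971,  0.38443044, -0.93946442]), 'wrist_torque': array([ 0.04682693,  0.01845655, -0.01562972]), 'finger_force': 0.0, 'opening': -0.0001667339626572743}, array([-0.04166059, -0.19605721])) (array([-83.5,  42.8, 175.4]), np.float64(-0.6))
```

Scaled: 176 mm / 750 = 0.2347, 165 mm / 750 = 0.22, -0.6 degrees / 360 = -0.0017.

carry_out --pt "-0.08 0.04 0 -0.0017" --pt "-0.112 0.0573 0.0267 -0.0017" --pt "-0.112 0.0573 0.1067 -0.0017" --pt "-0.112 0.0573 0.1733 -0.0017" --pt "-0.112 0.0573 0.22 -0.0017" --pt "-0.112 0.0573 0.2347 -0.0017" --pt "-0.112 0.0573 0.2347 -0.0017"

```text
time_s: 2.6
eef_pos: [0.4348, -0.3233, 0.036]
tool_rot: [-180.0, -0.0, 83.1]
contact_force: [0.2, 0.1, 0.4]
opening: 0.0002
finger_force: 0.0
```

Run:
```python
from h import *
o,b=where();print(o["eef_pos"],b,o["contact_force"],o["tool_rot"])
cv2.imwrite("pics/s1.png",cv2.resize(manip.capture("scene")[170:390,220:540],None,fx=2,fy=2)[...,::-1])
```

```text
[ 0.43484301 -0.32327917  0.03595774] [-2.07580672e-04 -2.76192412e-01] [0.15653398 0.09741814 0.42845122] [-1.79950770e+02 -3.46279071e-02  8.30894097e+01]
```

View pics/s1.png

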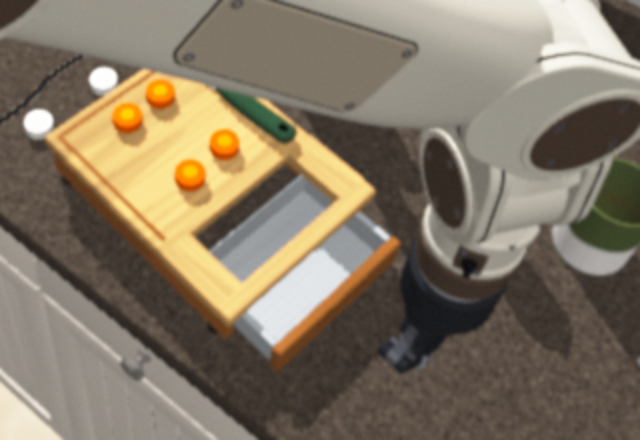

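The closed fingers are at crop (405,350), down in front of the tray front and clear of it. Next I push.

Scaled: 120 mm / 750 = 0.16, 118 mm / 750 = 0.1573.

carry_out --pt "0.0467 0 0 0" --pt "0.0867 0 0 0" --pt "0.096 0 0 0" --pt "0.1053 0 0 0" --pt "0.1147 0 0 0" --pt "0.1227 0 0 0" --pt "0.1307 0 0 0" --pt "0.1387 0 0 0" --pt "0.1467 0 0 0" --pt "0.152 0 0 0" --pt "0.1573 0 0 0" --pt "0.16 0 0 0"

```text
time_s: 4.15
eef_pos: [0.4495, -0.2047, 0.0359]
tool_rot: [-180.0, 0.0, 83.1]
contact_force: [0.4, 0.8, -0.3]
opening: -0.0001
finger_force: 0.0
```

Scaled: 4 mm / 750 = 0.0053, 2 mm / 750 = 0.0027.

carry_out --pt "0.0027 0 0 0" --pt "0.0053 0 0 0"

```text
time_s: 4.4
eef_pos: [0.45, -0.2009, 0.0359]
tool_rot: [180.0, 0.0, 83.0]
contact_force: [-0.1, -0.5, 0.5]
opening: 0.0
finger_force: 0.0
```

Run:
```python
from h import *
o,b=where();print(o["eef_pos"],b,o["contact_force"])
cv2.imwrite("pics/t1.png",cv2.resize(manip.capture("top")[170:300,285:460],None,fx=4.5,fy=4.5,interpolation=cv2.INTER_CUBIC)[...,::-1])
```

```text
[ 0.44998083 -0.20089211  0.03592113] [-0.00058429 -0.1528733 ] [-0.09453072 -0.48249855  0.53345772]
```

View pics/t1.png

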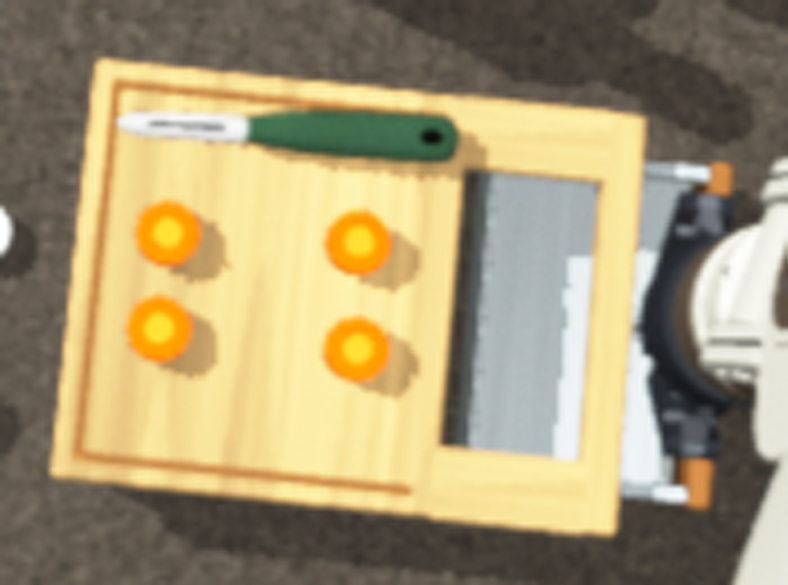

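The top view shows the tray front still at crop x of about 720, so it has not moved, yet no force is felt. I check from the scene camera.

Run:
```python
from h import *
o,b=where();print(o["eef_pos"],o["qpos"])
a=manip.capture("scene")[230:370,300:480];w=manip.capture("wrist")
a=cv2.resize(a,(514,400));w=cv2.resize(w,(286,179))
v=np.zeros((400,800,3),np.uint8);v[:,:514]=a;v[:179,514:]=w
cv2.imwrite("pics/s2.png",v[...,::-1])
p=np.r_[o["eef_pos"]];
for dz in(-.008,0,.065):
    q=cs["R"]@(p+[0,0,dz])+cs["t"];q=cs["intrinsics"]@q;uv=q[:2]/q[2];print(dz,uv,(uv-[300,230])*[514/180,400/140])
```

```text
[ 0.44993578 -0.20066639  0.03589964] [-2.40423506e+01  2.17114941e+01 -1.70491233e+01  5.12451454e+01
  9.16548618e-03  7.29071369e+01]
-0.008 [374.48289337 309.24706693] [212.69003995 226.42019124]
0 [374.92706597 307.32323854] [213.9583995  220.92353868]
0.065 [378.75882254 290.7268928 ] [224.90019325 173.50540801]
```

View pics/s2.png

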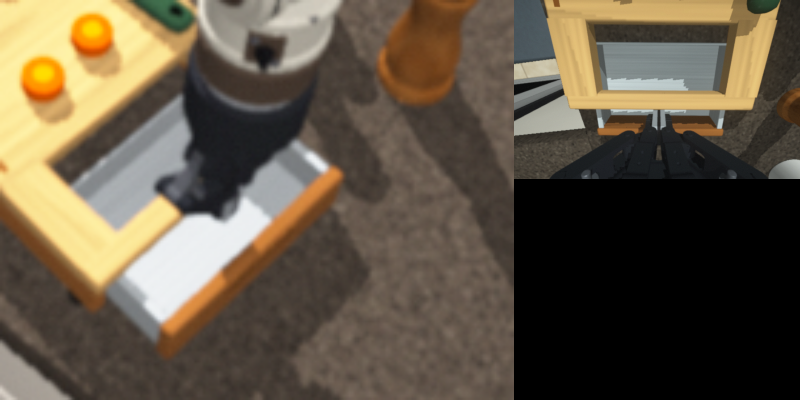

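Run:
```python
from h import *
p=np.array([.43484,-.32328,.036])
for z in(.0,.02,.028,.036,.05,.065):
    q=cs["R"]@np.r_[p[:2],z]+cs["t"];q=cs["intrinsics"]@q;print(z,(q[:2]/q[2]-[220,170])*2)
im=cv2.imread("pics/s1.png")[330:385:3,372:450:3]
print(cv2.cvtColor(im,cv2.COLOR_BGR2GRAY))
v=cv2.resize(cv2.imread("pics/s1.png")[230:400,330:480],None,fx=3.5,fy=3.5,interpolation=cv2.INTER_CUBIC)
a=cv2.imread("pics/s2.png")[150:270,130:300]
a=cv2.resize(a,(275,194));o=np.zeros((595,800,3),np.uint8);o[:,:525]=v;o[:194,525:]=a;cv2.imwrite("pics/z.png",o)
```

```text
0.0 [402.72491311 379.94383032]
0.02 [406.64117098 371.53991453]
0.028 [408.24490626 368.09845162]
0.036 [409.87057163 364.60992884]
0.05 [412.76962467 358.38883759]
0.065 [415.9546943  351.55398202]
[[ 59  60  58  55  55  55  58  64  61  50  35  43  58  61  57  41  28  27
   27  25  25  26  26  26  25  26]
 [ 59  55  54  56  54  52  57  61  61  61  58  61  66  62  58  45  30  27
   28  26  27  24  27  26  27  29]
 [ 57  53  53  55  57  54  62  74  62  71  78  69  69  66  55  35  30  30
   28  27  25  24  24  25  34  49]
 [ 60  59  53  51  57  56  71  94  80  77  83  72  69  64  43  30  29  28
   25  25  26  23  23  28  50  74]
 [ 57  61  56  51  54  49  55  79  91  86  87  79  69  58  35  27  28  26
   26  25  22  23  26  42  71  85]
 [ 57  60  58  50  49  48  46  64  86  87  88  85  70  51  33  27  29  27
   24  24  24  23  37  66  86  92]
 [ 63  60  47  41  45  51  64  78  86  88  87  80  64  46  32  29  30  27
   24  23  26  36  58  73  83  87]
 [ 61  57  39  33  40  61  91  96  91  88  83  71  63  49  36  29  29  27
   24  27  44  63  77  78  80  81]
 [ 57  54  49  38  41  71  9
[... 471 characters left out ...]
71  94 102
   88  88  90  83  82  85  88  84]
 [ 80  85  84  84  83  86  86  73  50  34  34  38  44  60  78  89  91  86
   85  85  86  83  83  84  85  89]
 [ 86  87  86  85  83  83  89  86  75  55  51  63  75  82  91  91  83  82
   83  81  81  81  86  86  81  84]
 [ 86  90  85  83  83  77  81  90  91  80  80  84  86  83  88  86  80  84
   85  79  78  77  80  84  86  86]
 [ 89  91  86  81  79  73  79  88  89  86  82  87  86  84  86  79  70  80
   90  84  75  72  77  80  85  93]
 [ 89  91  87  83  79  73  83  85  80  84  81  76  81  81  85  81  75  82
   89  90  82  76  76  79  80  85]
 [ 93  87  82  86  87  82  91  88  80  83  75  69  71  77  87  89  83  83
   86  88  87  83  80  78  76  77]]
```

View pics/z.png

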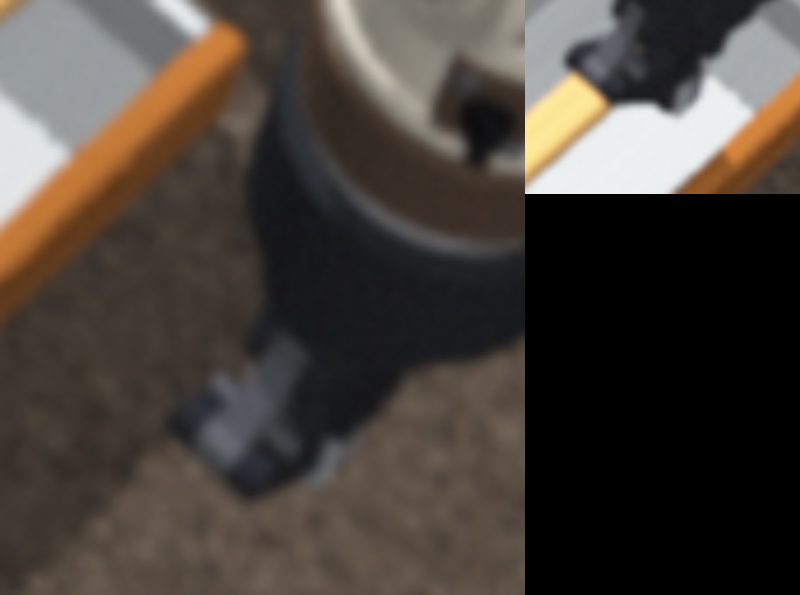

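Run:
```python
from h import *
np.set_printoptions(precision=4,suppress=True)
def proj(c,p):
    q=c["intrinsics"]@(c["R"]@p+c["t"]);return q[:2]/q[2]
p=tri([ray(ct,np.array((720,336.5))/4.5+(285,170)),ray(cs,(388,319))]);print("front top mid",p,tob(p))
cw=manip.camera_info("wrist");o=manip.get_obs();t=o["eef_pos"]
for dz in(-.008,0,.01,.02,.03,.05):print(dz,proj(cw,t+[0,0,dz]))
w=manip.capture("wrist");g=cv2.cvtColor(w,cv2.COLOR_RGB2GRAY)
print(g[200:300:6,280:376:5])
v=w[150:400,160:480];cv2.imwrite("pics/w.png",cv2.resize(v,None,fx=2.4,fy=2.4)[...,::-1])
```

```text
front top mid [ 0.4433 -0.2361  0.0429] [-0.0028 -0.1887]
-0.008 [322.9944 235.5001]
0 [322.9582 241.2067]
0.01 [322.9084 249.0539]
0.02 [322.8528 257.8251]
0.03 [322.7902 267.6938]
0.05 [322.6381 291.6651]
[[193 195 196 194 194 194 193 193 194 194 195 194 193 194 193 193 194 193
  194 193]
 [155 155 154 154 154 154 155 153 153 153 153 153 151 153 151 151 151 151
  151 150]
 [195 195 194 195 194 195 194 194 194 194 193 193 193 193 193 192 192 192
  191 191]
 [193 194 194 192 191 192 192 191 191 191 190 190 189 190 189 189 189 189
  187 187]
 [185 184 184 184 184 186 186 186 186 187 187 187 187 187 188 188 188 189
  188 190]
 [195 194 194 194 195 194 194 195 193 195 195 194 195 194 194 194 195 195
  195 194]
 [191 191 192 191 191 191 193 192 191 193 193 192 193 194 193 193 193 193
  192 194]
 [174 172 174 175 175 176 176 176 177 177 179 178 178 180 180 180 181 180
  182 181]
 [168 183 200 200 195 193 168 151 133  43 151 153 192 166 186 199 199 198
  191 192]
 [134 134 135 134 126  90 109 151 127  42 151 150  90  91 134 133 134 132
  132 132]
 [ 51  51  51  50  42  42 108 151 124  42 151 151  45  42  46  51  52  51
   51  51]
 [ 47  47  50  47  45  39 123 149 115  39 150 150  51  44  44  48  48  48
   49  50]
 [ 48  47  48  44  41  40 142 150 108  39 150 151  57  42  42  46  46  46
   46  49]
 [ 91  70  53  40  39  31 144 149 105  36 150 149  72  40  39  88  94  95
   96  95]
 [ 81  47  46  37  35  37  53 161 137  46 166  99  41  38  38  66  89  89
   89  89]
 [ 64  61  39  34  37  38  37  38  98  43  49  37  36  38  38  39 103 116
  115 116]
 [ 64  34  36  37  37  36  36  35  38  33  32  35  38  37  36  37  36  68
  104 111]]
```

View pics/w.png

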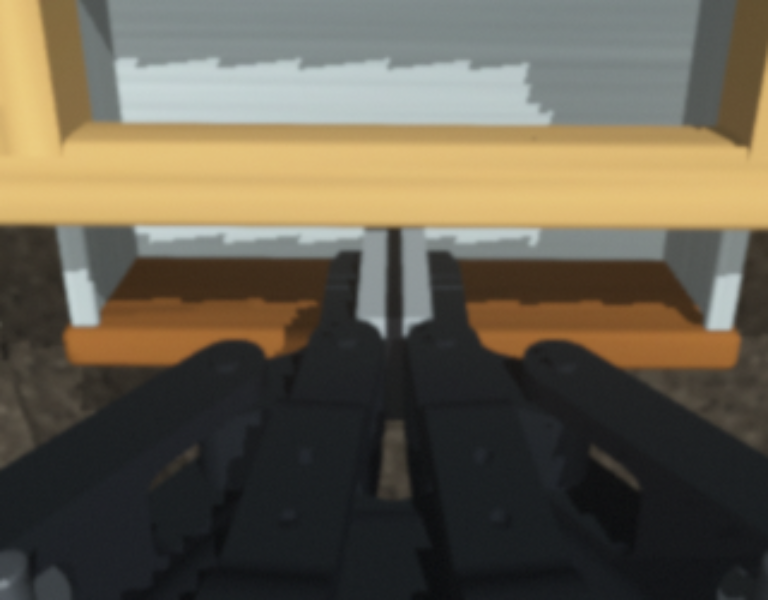

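The wrist view shows the closed fingertips at crop (395,230), between the bar and the tray front, which runs along rows 330 to 365. They went over the front without touching it. I lift, go back, and come in lower.

Scaled: -125 mm / 750 = -0.1667, -115 mm / 750 = -0.1533.

carry_out --pt "-0.004 0 -0.0333 0" --pt "-0.004 0 -0.08 0" --pt "-0.08 0 -0.08 0" --pt "-0.1533 0 -0.08 0" --pt "-0.1667 0 -0.08 0" --pt "-0.1667 0 -0.0267 0" --pt "-0.1667 0 0.0067 0" --pt "-0.1667 0 0.016 0" --pt "-0.1667 0 0.0213 0" --pt "-0.1667 0 0.0213 0"

```text
time_s: 5.85
eef_pos: [0.4355, -0.3251, 0.0207]
tool_rot: [179.9, 0.0, 83.1]
contact_force: [0.5, -0.6, 0.3]
opening: 0.0001
finger_force: 0.0
```

Run:
```python
from h import *
o,b=where();print(o["eef_pos"],b,o["contact_force"],o["tool_rot"])
T=manip.capture("top")
cv2.imwrite("pics/t2.png",T[...,::-1])
m,bl=blobs(T,(8,150,100),(16,255,230),60,3000,(425,190,470,300));
for c,s in bl:print(c,s,tob(onz(ct,c,.045)))
T0=cv2.imread("pics/top0.png")[...,::-1].copy()
m,bl=blobs(T0,(8,150,100),(16,255,230),60,3000,(425,190,470,300));
for c,s in bl:print(c,s,tob(onz(ct,c,.045)))
w=cv2.resize(manip.capture("wrist"),(640,400));cv2.imwrite("pics/w2.png",w[...,::-1])
```

```text
[ 0.43551774 -0.32514453  0.02068421] [ 0.00069642 -0.27795808] [ 0.4583369  -0.61680478  0.25888349] [1.79928752e+02 3.42027399e-02 8.30718252e+01]
[441.57677165 244.53740157] [436 206  12  77 508] [-0.0022799  -0.18101103]
[441.58742633 244.47740668] [436 206  12  77 509] [-0.00214169 -0.18102616]
```

Scaled: 92 mm / 750 = 0.1227, 88 mm / 750 = 0.1173.

carry_out --pt "0.0533 0 0 0" --pt "0.0907 0 0 0" --pt "0.1 0 0 0" --pt "0.1067 0 0 0" --pt "0.112 0 0 0" --pt "0.1173 0 0 0" --pt "0.1227 0 0 0"

```text
time_s: 6.82
eef_pos: [0.4465, -0.2342, 0.0202]
tool_rot: [179.9, 0.0, 83.0]
contact_force: [0.3, -2.2, 1.4]
opening: -0.0001
finger_force: 1.1
```

Run:
```python
from h import *
o,b=where();print(o["eef_pos"],b,o["contact_force"],o["tool_rot"])
T=manip.capture("top")
m,bl=blobs(T,(8,150,100),(16,255,230),20,3000,(415,190,470,300));
for c,s in bl:print(c,s,tob(onz(ct,c,.045)))
w=manip.capture("wrist");cv2.imwrite("pics/w3.png",w[...,::-1])
```

```text
[ 0.44651375 -0.23422193  0.0201946 ] [ 1.68513369e-04 -1.86374501e-01] [ 0.30779178 -2.24542568  1.42755013] [1.79926654e+02 3.16593537e-02 8.29997847e+01]
[435.4538835  243.66019417] [431 206  10  77 412] [-0.00170509 -0.16694328]
```

Lower down the fingers engage: about 2 N of force, and the tray has moved some 14 mm. I keep pushing.

Scaled: 31 mm / 750 = 0.0413, 28 mm / 750 = 0.0373.

carry_out --pt "0.0067 0 0 0" --pt "0.0133 0 0 0" --pt "0.02 0 0 0" --pt "0.0267 0 0 0" --pt "0.032 0 0 0" --pt "0.0373 0 0 0" --pt "0.0413 0 0 0"

```text
time_s: 7.8
eef_pos: [0.4497, -0.2026, 0.0199]
tool_rot: [-180.0, -0.0, 83.1]
contact_force: [0.9, -2.6, 1.5]
opening: -0.0005
finger_force: 1.1
```

Scaled: 3 mm / 750 = 0.004, 2 mm / 750 = 0.0027.

carry_out --pt "0.0027 0 0 0" --pt "0.004 0 0 0"

```text
time_s: 8.05
eef_pos: [0.45, -0.1998, 0.0199]
tool_rot: [-180.0, -0.0, 83.1]
contact_force: [1.3, -1.7, -0.2]
opening: -0.0001
finger_force: 1.0
```

Scaled: 2 mm / 750 = 0.0027, 1 mm / 750 = 0.0013.

carry_out --pt "0.0013 0 0 0" --pt "0.0027 0 0 0"

```text
time_s: 8.3
eef_pos: [0.45, -0.1997, 0.0199]
tool_rot: [-180.0, 0.2, 83.0]
contact_force: [-0.8, -8.6, -1.4]
opening: 0.0002
finger_force: 4.4
```

The force jumped to 8.6 N and the motion stopped, so the tray is on its stop. I retreat, lift, check, and set a narrow finger gap as a cradle.

carry_out --pt "-0.02 0 0 0" --pt "-0.0333 0 -0.0533 0" --pt "-0.0333 0 -0.1333 0" --pt "0 0 -0.1467 0" --pt "0.08 0 -0.1467 0" --pt "0.16 0 -0.1467 0" --pt "0.2333 0 -0.1467 0" --pt "0.2627 0 -0.1467 0" --pt "0.2627 0 -0.1467 0" --fingers 0.5

```text
time_s: 9.43
eef_pos: [0.4735, -0.001, 0.1295]
tool_rot: [-179.9, -0.0, 83.2]
contact_force: [-0.3, -0.8, -0.6]
opening: 0.0216
finger_force: 0.0
```

```bash
cat > chk.py <<'E'
from h import *
np.set_printoptions(precision=4,suppress=True)
def ball():
    o,b=where();print(o["time_s"],"tcp",b,o["eef_pos"][2],"F",o["contact_force"],"open",o["opening"])
    T=manip.capture("top");S=manip.capture("scene")
    for c,s in blobs(T,(8,150,100),(16,255,230),60,3000,(415,190,470,300))[1]:print("front",tob(onz(ct,c,.045)),s[4])
    for c,s in blobs(T,(5,215,170),(22,255,255),15,500,(295,185,435,290))[1]:print("top",c,tob(onz(ct,c,.071)),s[4])
    for c,s in blobs(S,(5,215,170),(22,255,255),15,500,(240,190,410,300))[1]:print("scene",c,tob(onz(cs,c,.071)),s[4])
    return T,S
if __name__=="__main__":ball()
E
python3 chk.py
```

```text
9.425 tcp [-0.0024  0.0484] 0.12946917696801244 F [-0.3083 -0.8055 -0.5732] open 0.02163454393253258
top [321.528 221.656] [0.0199 0.0967] 125
top [319.9134 242.8346] [-0.0273  0.0956] 127
scene [297.7971 219.2174] [0.015  0.0913] 69
scene [283.4297 229.0703] [-0.0251  0.0921] 128
scene [331.7556 242.363 ] [ 0.0267 -0.0016] 135
scene [314.493  257.7676] [-0.0257 -0.0051] 142
```

Scaled: 50 mm / 750 = 0.0667, 45 mm / 750 = 0.06.

carry_out --pt "-0.0013 0.02 0.0133 0" --pt "-0.0013 0.036 0.0467 0" --pt "-0.0013 0.036 0.06 0" --pt "-0.0013 0.036 0.0667 0" --pt "-0.0013 0.036 0.0667 0"

```text
time_s: 10.15
eef_pos: [0.5004, -0.0069, 0.0797]
tool_rot: [-180.0, 0.0, 83.0]
contact_force: [0.4, -0.0, 0.8]
opening: 0.0214
finger_force: 0.0
```

Scaled: 4 mm / 750 = 0.0053, 2 mm / 750 = 0.0027.

carry_out --pt "0 0 0.0027 0" --pt "0 0 0.0053 0" --pt "0 0 0.0053 0"

```text
time_s: 10.52
eef_pos: [0.5008, -0.0066, 0.0761]
tool_rot: [180.0, -0.0, 83.1]
contact_force: [0.2, -0.4, 0.2]
opening: 0.021
finger_force: 0.0
```

Scaled: 4 mm / 750 = 0.0053, 2 mm / 750 = 0.0027.

carry_out --pt "0 0 0.0027 0" --pt "0 0 0.0053 0" --pt "0 0 0.0053 0"

```text
time_s: 10.9
eef_pos: [0.5007, -0.0066, 0.0717]
tool_rot: [-180.0, 0.0, 83.0]
contact_force: [0.1, -0.6, 0.5]
opening: 0.0212
finger_force: 0.0
```

Run:
```python
from chk import *
T,S=ball()
a=cv2.resize(S[190:310,235:425],(760,480),interpolation=cv2.INTER_CUBIC);cv2.imwrite("pics/s4.png",a[...,::-1])
```

```text
10.9 tcp [0.0253 0.0462] 0.07168303774096868 F [ 0.1302 -0.6198  0.5394] open 0.021204764399726732
top [321.8819 221.6299] [0.02   0.0959] 127
top [319.8699 242.8293] [-0.0273  0.0957] 123
scene [297.0172 219.2069] [0.0138 0.0924] 58
scene [283.4031 229.062 ] [-0.0251  0.0921] 129
scene [331.7186 241.8683] [ 0.0275 -0.0006] 167
scene [314.8188 257.3875] [-0.0245 -0.0049] 160
```

View pics/s4.png

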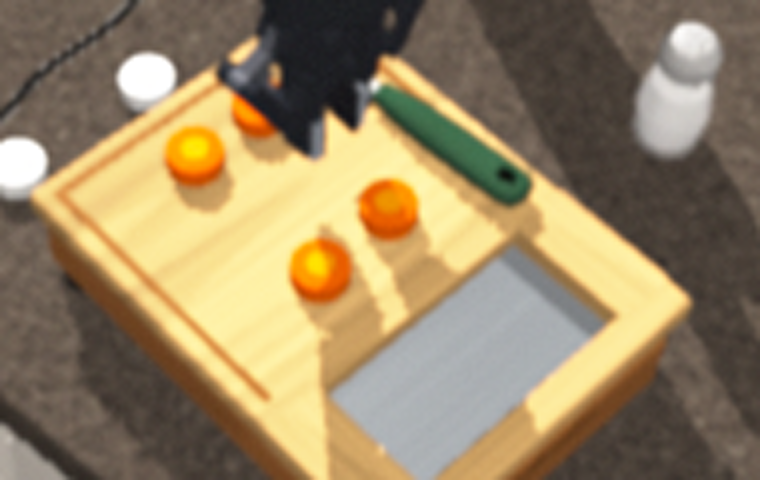

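The tray is flush, with its full floor visible under the opening at about (470,370). The finger cradle is at about (335,140), behind round (388,208), and its tips are still above the board. I keep lowering in small steps.

Scaled: 4 mm / 750 = 0.0053, 2 mm / 750 = 0.0027.

carry_out --pt "0 0 0.0027 0" --pt "0 0 0.0053 0" --pt "0 0 0.0053 0"

```text
time_s: 11.38
eef_pos: [0.5006, -0.0067, 0.0676]
tool_rot: [-180.0, 0.0, 83.0]
contact_force: [-0.0, 0.3, -0.4]
opening: 0.0212
finger_force: 0.0
```

Run:
```python
from h import *
for dx in(-.011,.011):
  for z in(.064,.07,.08,.09):
    P=np.r_[tow((.0253+dx,.0462)),z];q=cs["intrinsics"]@(cs["R"]@P+cs["t"]);print(dx,z,(q[:2]/q[2]-[235,190])*4)
```

```text
-0.011 0.064 [306.85088049 175.29266147]
-0.011 0.07 [306.96629795 168.60143594]
-0.011 0.08 [307.16096366 157.31586236]
-0.011 0.09 [307.35856493 145.86010282]
0.011 0.064 [336.94898748 152.84288334]
0.011 0.07 [337.19615669 146.11661248]
0.011 0.08 [337.61299036 134.77322508]
0.011 0.09 [338.03604878 123.26044176]
```

carry_out --pt "0 0 0.0027 0" --pt "0 0 0.0053 0" --pt "0 0 0.008 0" --pt "0 0 0.008 0"

```text
time_s: 11.88
eef_pos: [0.5006, -0.0066, 0.0617]
tool_rot: [-180.0, 0.0, 83.0]
contact_force: [-0.1, -0.3, 0.4]
opening: 0.0214
finger_force: 0.0
```

Scaled: 3 mm / 750 = 0.004, 2 mm / 750 = 0.0027.

carry_out --pt "0 0 0.0027 0" --pt "0 0 0.004 0" --pt "0 0 0.004 0"

```text
time_s: 12.25
eef_pos: [0.5007, -0.0067, 0.0588]
tool_rot: [-180.0, 0.0, 83.0]
contact_force: [0.1, -0.6, -0.0]
opening: 0.0211
finger_force: 0.0
```

Run:
```python
from chk import *
T,S=ball()
g=cv2.cvtColor(S,cv2.COLOR_RGB2GRAY)
print("lowest dark rows",[(u,int(np.where(g[195:250,u]<60)[0].max(initial=-1))+195) for u in range(306,332)])
```

```text
12.25 tcp [0.0253 0.0462] 0.058771448124691705 F [ 0.12   -0.6144 -0.0261] open 0.02105076573359966
top [321.8629 221.5645] [0.0202 0.096 ] 124
top [319.9032 242.8065] [-0.0272  0.0956] 124
scene [283.3846 229.0615] [-0.0252  0.0922] 130
scene [331.5988 241.8683] [ 0.0273 -0.0005] 167
scene [314.6685 257.1381] [-0.0244 -0.0043] 181
lowest dark rows [(306, 227), (307, 228), (308, 228), (309, 229), (310, 230), (311, 231), (312, 225), (313, 223), (314, 223), (315, 220), (316, 219), (317, 220), (318, 220), (319, 221), (320, 223), (321, 223), (322, 224), (323, 224), (324, 213), (325, 213), (326, 214), (327, 214), (328, 213), (329, 207), (330, 207), (331, 207)]
```

Scaled: -97 mm / 750 = -0.1293, -89 mm / 750 = -0.1187.

carry_out --pt "-0.0133 0 0.004 0" --pt "-0.024 0 0.004 0" --pt "-0.0333 0 0.004 0" --pt "-0.044 0 0.004 0" --pt "-0.0547 0 0.004 0" --pt "-0.0653 0 0.004 0" --pt "-0.076 0 0.004 0" --pt "-0.0867 0 0.004 0" --pt "-0.0973 0 0.004 0" --pt "-0.108 0 0.004 0" --pt "-0.1187 0 0.004 0" --pt "-0.1293 0 0.004 0"

```text
time_s: 13.85
eef_pos: [0.489, -0.1035, 0.0559]
tool_rot: [-180.0, 0.0, 83.0]
contact_force: [-0.4, -1.0, 0.3]
opening: 0.0211
finger_force: 0.0
```

```bash
python3 chk.py
```

```text
13.85 tcp [ 0.0259 -0.0513] 0.05588139148663949 F [-0.3592 -0.9669  0.3263] open 0.021088971410115624
top [321.875  221.6667] [0.02  0.096] 120
top [319.9231 242.8376] [-0.0273  0.0956] 117
top [363.819  247.2845] [-0.0272 -0.0023] 116
scene [299.7402 217.0472] [0.0221 0.0928] 127
scene [283.3969 229.0611] [-0.0251  0.0922] 131
scene [314.5347 257.7083] [-0.0255 -0.0051] 144
scene [355.2911 280.5   ] [-0.0027 -0.0975] 158
```

Round 1 is in the tray. Next is its neighbour.

Scaled: 98 mm / 750 = 0.1307, 85 mm / 750 = 0.1133.

carry_out --pt "0 0 -0.04 0" --pt "0.0533 -0.0267 -0.0467 0" --pt "0.1133 -0.0693 -0.0467 0" --pt "0.1307 -0.0707 -0.0467 0" --pt "0.1307 -0.0707 -0.0133 0" --pt "0.1307 -0.0707 0 0" --pt "0.1307 -0.0707 0 0"

```text
time_s: 14.82
eef_pos: [0.4479, 0.0004, 0.0552]
tool_rot: [-179.9, 0.0, 83.0]
contact_force: [0.0, -0.9, 0.0]
opening: 0.0214
finger_force: 0.0
```

```bash
python3 chk.py
```

```text
14.825 tcp [-0.0279  0.0466] 0.05520796316069248 F [ 0.0478 -0.8544  0.0031] open 0.021443333462004274
top [320.0119 221.7381] [0.0194 0.1001] 84
top [397.8889 229.037 ] [ 0.0208 -0.0746] 27
top [319.6549 242.8673] [-0.0274  0.0962] 113
scene [314.4432 257.3011] [-0.025  -0.0042] 176
scene [355.3922 280.4183] [-0.0024 -0.0975] 153
```

Scaled: -97 mm / 750 = -0.1293, -89 mm / 750 = -0.1187.

carry_out --pt "-0.0133 0 0 0" --pt "-0.024 0 0 0" --pt "-0.0333 0 0 0" --pt "-0.044 0 0 0" --pt "-0.0547 0 0 0" --pt "-0.0653 0 0 0" --pt "-0.076 0 0 0" --pt "-0.0867 0 0 0" --pt "-0.0973 0 0 0" --pt "-0.108 0 0 0" --pt "-0.1187 0 0 0" --pt "-0.1293 0 0 0"

```text
time_s: 16.42
eef_pos: [0.4365, -0.0961, 0.0559]
tool_rot: [-180.0, 0.0, 83.0]
contact_force: [1.4, 0.3, -0.1]
opening: 0.0213
finger_force: 0.0
```

```bash
python3 chk.py
```

```text
16.425 tcp [-0.0271 -0.0506] 0.055895635989482134 F [ 1.3883  0.2679 -0.1402] open 0.021264398300185325
top [321.8761 221.5752] [0.0202 0.096 ] 113
top [319.9825 242.8596] [-0.0273  0.0955] 114
scene [299.75   217.0078] [0.0221 0.0929] 128
scene [283.3969 229.0611] [-0.0251  0.0922] 131
scene [355.3419 280.4903] [-0.0026 -0.0975] 155
scene [336.4467 293.56  ] [-0.05   -0.0929] 150
```

Two are in. Next is the back round on the same side.

Scaled: 184 mm / 750 = 0.2453, 165 mm / 750 = 0.22.

carry_out --pt "0 0 -0.04 0" --pt "0.0667 0 -0.0533 0" --pt "0.1467 0 -0.0533 0" --pt "0.22 0 -0.0533 0" --pt "0.2453 0 -0.0533 0" --pt "0.2453 0 -0.0267 0" --pt "0.2453 0 -0.0067 0" --pt "0.2453 0 0 0" --pt "0.2453 0 0 0"

```text
time_s: 17.65
eef_pos: [0.4587, 0.0871, 0.0558]
tool_rot: [-180.0, 0.0, 83.0]
contact_force: [0.6, 0.2, -0.9]
opening: 0.0212
finger_force: 0.0
```

```bash
python3 chk.py
```

```text
17.65 tcp [-0.0281  0.1339] 0.055825272392057534 F [ 0.5614  0.1996 -0.8859] open 0.021234143580729798
top [393.9821 229.5893] [ 0.0187 -0.066 ] 112
top [390.4741 251.569 ] [-0.0307 -0.0621] 116
scene [299.6992 217.122 ] [0.0218 0.0928] 123
scene [283.2422 228.5466] [-0.0245  0.0934] 161
scene [355.3141 280.5256] [-0.0027 -0.0976] 156
scene [336.4467 293.56  ] [-0.05   -0.0929] 150
```

carry_out --pt "-0.0107 0 0 0" --pt "-0.02 0 0 0" --pt "-0.0293 0 0 0" --pt "-0.04 0 0 0" --pt "-0.0507 0 0 0" --pt "-0.0613 0 0 0" --pt "-0.072 0 0 0" --pt "-0.0827 0 0 0" --pt "-0.0933 0 0 0" --pt "-0.104 0 0 0" --pt "-0.1147 0 0 0" --pt "-0.1253 0 0 0"

```text
time_s: 19.25
eef_pos: [0.4474, -0.0067, 0.0559]
tool_rot: [-180.0, 0.0, 83.0]
contact_force: [-0.1, 0.5, 1.0]
opening: 0.0212
finger_force: 0.1
```

Scaled: -93 mm / 750 = -0.124, -88 mm / 750 = -0.1173.

carry_out --pt "-0.0107 0 0 0" --pt "-0.0213 0 0 0" --pt "-0.032 0 0 0" --pt "-0.0427 0 0 0" --pt "-0.0533 0 0 0" --pt "-0.064 0 0 0" --pt "-0.0747 0 0 0" --pt "-0.0853 0 0 0" --pt "-0.096 0 0 0" --pt "-0.1067 0 0 0" --pt "-0.1173 0 0 0" --pt "-0.124 0 0 0"

```text
time_s: 20.75
eef_pos: [0.4361, -0.0991, 0.0559]
tool_rot: [-180.0, 0.0, 83.0]
contact_force: [-0.2, 0.0, 0.5]
opening: 0.0212
finger_force: 0.0
```

```bash
python3 chk.py
```

```text
20.75 tcp [-0.0271 -0.0536] 0.055881870671699134 F [-0.2185  0.0153  0.4844] open 0.021158403546980196
top [321.8947 221.6316] [0.02   0.0959] 114
scene [299.7165 217.0551] [0.022  0.0929] 127
scene [355.329  280.4839] [-0.0026 -0.0975] 155
scene [337.8691 293.1204] [-0.0474 -0.0941] 191
```

Three are in. Now the last one.

Scaled: 187 mm / 750 = 0.2493, 160 mm / 750 = 0.2133.

carry_out --pt "0 0 -0.04 0" --pt "0.0667 0.0267 -0.0533 0" --pt "0.14 0.064 -0.0533 0" --pt "0.2133 0.064 -0.0533 0" --pt "0.2493 0.064 -0.0533 0" --pt "0.2493 0.064 -0.0267 0" --pt "0.2493 0.064 -0.0067 0" --pt "0.2493 0.064 0 0" --pt "0.2493 0.064 0 0"

```text
time_s: 21.98
eef_pos: [0.5062, 0.0808, 0.0556]
tool_rot: [-179.9, 0.0, 83.0]
contact_force: [0.0, -0.4, 0.7]
opening: 0.0212
finger_force: 0.0
```

```bash
python3 chk.py
```

```text
21.975 tcp [0.0198 0.1337] 0.05558322089649757 F [ 0.0378 -0.4384  0.6684] open 0.02122137675966234
top [393.9381 229.6195] [ 0.0186 -0.0659] 113
top [392.5212 252.0364] [-0.0312 -0.0667] 165
scene [299.6144 216.6797] [0.0225 0.0938] 153
scene [355.3141 280.5256] [-0.0027 -0.0976] 156
scene [337.8691 293.1204] [-0.0474 -0.0941] 191
```

Scaled: -94 mm / 750 = -0.1253, -86 mm / 750 = -0.1147.

carry_out --pt "-0.0107 0 0 0" --pt "-0.02 0 0 0" --pt "-0.0293 0 0 0" --pt "-0.04 0 0 0" --pt "-0.0507 0 0 0" --pt "-0.0613 0 0 0" --pt "-0.072 0 0 0" --pt "-0.0827 0 0 0" --pt "-0.0933 0 0 0" --pt "-0.104 0 0 0" --pt "-0.1147 0 0 0" --pt "-0.1253 0 0 0"

```text
time_s: 23.58
eef_pos: [0.4951, -0.0125, 0.0559]
tool_rot: [180.0, -0.0, 83.0]
contact_force: [-0.7, -0.4, 1.3]
opening: 0.0214
finger_force: 0.2
```

carry_out --pt "-0.0107 0 0 0" --pt "-0.0213 0 0 0" --pt "-0.032 0 0 0" --pt "-0.0427 0 0 0" --pt "-0.0533 0 0 0" --pt "-0.064 0 0 0" --pt "-0.0747 0 0 0" --pt "-0.0853 0 0 0" --pt "-0.096 0 0 0" --pt "-0.1067 0 0 0" --pt "-0.1173 0 0 0" --pt "-0.124 0 0 0"

```text
time_s: 25.08
eef_pos: [0.4837, -0.1049, 0.0558]
tool_rot: [-180.0, 0.0, 83.0]
contact_force: [-0.5, 0.5, -0.0]
opening: 0.0213
finger_force: 0.0
```

Scaled: 170 mm / 750 = 0.2267, 120 mm / 750 = 0.16.

carry_out --pt "0 0 -0.0533 0" --pt "0 0 -0.12 0" --pt "0.08 0 -0.1467 0" --pt "0.16 0 -0.1467 0" --pt "0.2267 0 -0.1467 0" --pt "0.2267 0 -0.1467 0" --pt "0.2267 0 -0.1467 0"

```text
time_s: 25.95
eef_pos: [0.5042, 0.0643, 0.1657]
tool_rot: [-180.0, 0.0, 83.1]
contact_force: [-0.6, 0.6, 0.3]
opening: 0.0211
finger_force: 0.0
```

Run:
```python
from chk import *
T,S=ball()
a=cv2.resize(S[190:330,235:425],(543,400),interpolation=cv2.INTER_CUBIC)
b=cv2.resize(T[180:295,375:440],(226,400),interpolation=cv2.INTER_CUBIC)
cv2.imwrite("pics/end.png",np.hstack([a,b])[...,::-1])
```

```text
25.95 tcp [0.0198 0.117 ] 0.16569444725359087 F [-0.5517  0.5581  0.2639] open 0.021098844190340398
top [393.6 229.7] [ 0.0183 -0.0651] 130
top [392.6442 251.9939] [-0.0311 -0.067 ] 163
scene [351.8909 276.8182] [-0.0016 -0.0872] 275
scene [337.8691 293.1204] [-0.0474 -0.0941] 191
```

View pics/end.png

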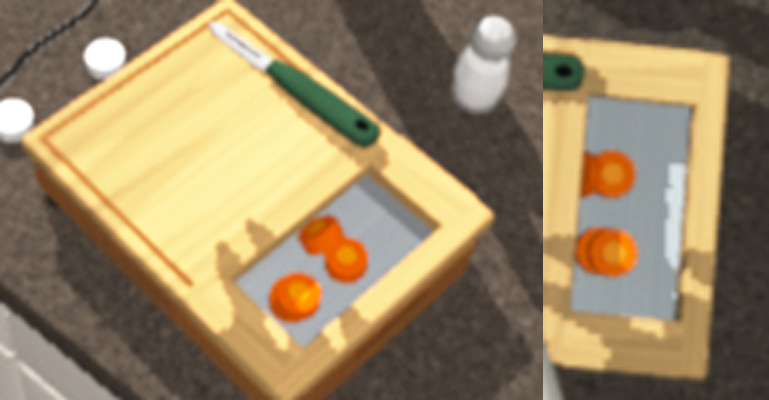

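All four rounds are in the tray: a stacked pair at (295,297), one at (346,258), and one leaning beside it at (321,235). The tray is flush, the peeler is unmoved and the arm is clear.

```bash
python3 -c "
from station import manip
print(manip.finish_job())"
```

```text
the job is handed in; nothing more can be done
None
```

The job is handed in. In the last pictures the tray is flush with all four rounds inside it and the peeler looks unmoved; one round leans on another, and no verdict was returned.

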